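# Slide rack off its hook and onto the warmer

## Task

The stained microscope slides have drained: lift the white slide rack up off its hook and set it down, without dropping it, upright in the middle of the slide warmer's dark grey heating plate. Once the rack is standing there and let go, push the warmer's switch lever all the way over, away from the robot, to turn it on. Leave the empty blue rack hanging on its hook and do not disturb anything else on the bench.

Things in the scene. Friction and masses are not known exactly. Their poses are not given: they have to be found in the camera images.
- slide_rack: white rack with glass slides, loose, 0.24 kg. Origin: centre of its underside, z up. Tray 86 (x) x 100 (y) x 30 mm high, slides to 32 mm; from the middle of its y ends thin uprights (at y = +-48) carry a steel bar, 8 mm diameter, along y, axis 100 mm above the underside; on the bar's middle an orange grip 22 x 22 mm, 104 to 159 mm up. Hangs by the bar, underside 30 mm over the bench
- slide_rack_bar (a point): centre of the white rack's bar (on its axis), 100 mm above the underside
- slide_rack_grip (a point): point in the orange grip of the white rack, 140 mm above the underside, 19 mm below the grip's top: good TCP place for a grasp from above, closing along the rack's y (or x)
- blue_rack: same rack in blue, empty; it stays hanging on the other hook stand. Origin: centre of its underside
- blue_rack_bar (a point): centre of the blue rack's bar
- stand_a: fixed hook stand with the white rack. Origin on the bench under the seat; x points to the post (10 mm diameter, at x = 82 mm, 140 mm high). Its 10 mm rod slopes down to the seat, under the rack's bar, and up to a free tip at x = -23 mm, top 145 mm high, 19 mm above the bar's underside. To unhook: raise the rack 25 to 40 mm (not over 55), then draw it 50 mm or more along -x.
- stand_b: the same hook stand, holding the blue rack
- stand_a_seat (a point): where the axis of a hanging bar lies in stand a's hook, 130 mm above the bench
- stand_b_seat (a point): the same for stand b
- warmer: fixed white slide warmer, 200 (x) x 290 (y) x 40 mm, origin at the centre of its underside on the bench; dark grey square plate 160 x 160 mm, centred at y = +50 mm, its top 45 mm above the bench; the switch stands at y = -100 mm
- plate (a point): centre of the heating plate's top face, 45 mm above the bench; axes as the warmer's
- switch (a joint): angle of the warmer's red switch lever: 0 = off, leaning 0.5 rad towards the warmer's -x side (the robot's side); 1.0 = fully on, leaning 0.5 rad to +x. Stiff: it stays where it is left. Hinge along the warmer's y. Pushed at its tip along the warmer's +x
- switch_tip (a point): centre of the red ball (26 mm diameter) at the end of the lever's rod; 65 mm from the hinge, which lies 63 mm above the bench at the warmer's x = 0, y = -100 mm; so the ball goes from x = -31 to +31 mm, 120 to 128 mm above the bench
- amber_bottle: amber glass reagent bottle, 70 dia x 150 high mm, loose bystander; origin at the centre of its underside
- white_jar: white jar with a red cap, 80 dia x 90 high mm, loose bystander; origin at the centre of its underside
- green_bottle: green plastic bottle, 64 dia x 140 high mm, loose bystander; origin at the centre of its underside
- beaker: clear glass beaker, 80 dia x 100 high mm, loose bystander; origin at the centre of its underside
- dishes: stack of three petri dishes, 88 dia x 39 high mm, loose bystander; origin at the centre of its underside
- slide_box: low blue and white slide box, 90 x 172 x 34 mm, loose bystander; origin at the centre of its underside
Things that resemble listed ones, but are neither listed nor needed, are in the scene too. Leave any pink look-alike of the stand_a alone.

How it is judged (in metres and radians):
On the way, in this order (a step that is already met when the one before it is completed fails the run):
1. the white rack is lifted off its hook, with the switch still off (distance between slide_rack_bar and stand_a_seat above 0.05 m and contact force between slide_rack and stand_a below 0.05 N and value of joint switch below 0.3 rad), for 0.1 s.
2. the white rack stands upright in the middle of the plate, let go, with the switch still off (x of slide_rack in the frame of plate between -0.04 and 0.04 m and y of slide_rack in the frame of plate between -0.04 and 0.04 m and z of slide_rack in the frame of plate between -0.006 and 0.006 m and angle between slide_rack's own z axis and vertical below 0.1 rad and linear speed of slide_rack below 0.03 m/s and contact force between the fingers and slide_rack below 0.05 N and value of joint switch below 0.3 rad), for 0.2 s.
3. the switch lever is over to on (value of joint switch above 0.85 rad), for 0.1 s.
At the end, for the whole second after the job is handed in: The white rack stands upright (within 0.1 rad) on the heating plate, its centre within 40 mm of the plate's centre along each side of the plate, at rest and let go; the switch lever is at 0.85 rad or more (of 1.0); the blue rack's bar still lies in its hook (within 20 mm of the seat) (x of slide_rack in the frame of plate between -0.04 and 0.04 m and y of slide_rack in the frame of plate between -0.04 and 0.04 m and z of slide_rack in the frame of plate between -0.006 and 0.006 m and angle between slide_rack's own z axis and vertical below 0.1 rad and linear speed of slide_rack below 0.03 m/s and contact force between the fingers and slide_rack below 0.05 N and value of joint switch above 0.85 rad and distance between blue_rack_bar and stand_b_seat below 0.02 m); the robot touches nothing.
It fails at once if the white rack is dropped (faster than 0.5 m/s, as after a fall of 13 mm, with nothing of the robot touching it) (linear speed of slide_rack above 0.5 m/s and contact force between each of the fingers, the arm and slide_rack below 0.01 N).
It fails at once if the blue rack is taken off its hook (distance between blue_rack_bar and stand_b_seat above 0.02 m).
It fails at once if a bottle, jar, beaker, dish stack or slide box is moved more than 40 mm or tipped over (distance of any of amber_bottle, white_jar, green_bottle, beaker, dishes, slide_box from where it was at the start of the episode above 0.04 m or angle between any of amber_bottle, white_jar, green_bottle, beaker, dishes, slide_box's own z axis and vertical above 0.5 rad).
It also fails if it takes over 62 s, if anything falls off the work surface, if the arm or the gripper's body presses on something with over 40 N, if the wrist force passes 120 N, or if a joint passes its speed limit or range.

## Robot

A 6-joint arm with a two-finger parallel gripper is mounted at the origin on the work surface. World frame = base frame: x ahead of the robot, y to its left, z up, the work surface at z = 0. Lengths are in m, angles in degrees, forces in N, time in s.
With the tool pointing down it reaches from about 0.425 to 1.125 m from the base axis. Payload 14.9 kg.
Tool frame: the origin (TCP) lies between the finger pads, 19 mm behind the fingertips; this is the grasp point; z points along the fingers, y is the direction in which the jaws open and shut (so a half turn about z gives the same grasp; the last joint's range is limited). The gripper opens to 91 mm and grips with 3 to 60 N. Pads are 32 mm wide; open, the fingers measure 118 mm over their backs; the gripper's body (76 mm by 178 mm) begins 60 mm behind the grasp point.
Start: joints at [-1.908, 21.709, 99.362, -0, 58.929, -1.908], TCP at [0.7, -0, 0.233] pointing down, gripper open.
Joint ranges: [-158.91, 158.91], [-42.39, 125.64], [0.06, 152.35], [-60.88, 240.88], [17.5, 164.5], [-176.32, 176.32]. Speed limits (degrees/s): [108.29, 108.29, 136.94, 180, 180, 180].

## Interface

Orientations are given as a 3x3 rotation matrix whose columns are the frame's x, y, z axes.
In Python, from bench import arm gives the robot as it stands.
- The arm moves only by the shell command python3 -m pendant 'ROWS' [OPENING] [FORCE]. ROWS is JSON, one flat list of numbers, 4 for each row, row after row: the shift along the tool's x, y, z in units of 50 mm (1.0 is 50 mm), then the turn about the tool's z in units of 10 degrees (1.0 is 10 degrees). In form: [tx, ty, tz, turn, tx, ty, tz, turn, ...]. A call has 1 to 20 rows; each row is the pose to reach, as a shift and turn from the pose commanded when the call began, along the tool's axes at that moment; what a row does not reach only later rows make up. A row lasts 1/8 s, in which the tool goes at most 62.5 mm and 10.7 degrees, less where a joint would pass 70% of its speed; a pose out of reach is approached as far as the arm can. A call with a gripper value outside its range is refused whole. OPENING is the closure, from 0 (fully open) to 1 (shut), set as the call begins (- or left out, the last holds). The fingers move at their own pace and stop on an object; FORCE is the grip in N (left out, the last holds). Time passes only in rows, so rows that repeat a pose let the fingers close. It gives the time, the measured TCP pose, the force and the opening at its end, in the units of the state.
- arm.get_obs(): the state, without advancing time (a new reading comes with each control period).
- arm.read_camera(name): name is "scene" or "side" or "wrist"; returns a dict with "img" (480x640x3 uint8, red, green, blue), "range_z" (480x640 float32, m along the optical axis (not along the pixel's ray), 0 where there is no reading), "K" (3x3 intrinsics, pixels), "R" (3x3) and "t" (3): a world point X has camera coordinates R X + t. Camera axes: x right, y down, z forward; pixel columns grow to the right and rows downward; lengths in m; the calibration is good to about 2 mm. The wrist camera is an equidistant fisheye: a pixel r from the principal point sees the ray r / f radians off the axis. A picture is of the moment at which its call begins.
- arm.job_done(): hands the job in, once; it reports no verdict.
Trained networks look in a picture, given as the dict that the camera call returned (one of the last four; its "shot" number tells which), for a name from the list of things; names that differ only in an ending like _2 or _b are one class to them, and where a whole thing is asked for, a point or a joint stands for the part that bears it (a point fixed in the world has none). Each returns a list of dicts, best first, with "confidence" (0 to 1); they miss things now and then, are a little off and sometimes report something else, mostly with a low value. They report only what shows in the picture. A call takes as long as a camera call. They do not tell look-alikes from the thing itself.
- arm.boxes_of(picture, target): "point" ([x, y, z] in m, in world coordinates, good to about 4 mm: the middle of the surface that is visible of it).
The state is a dict: "clock": time; "joints": joint angles; "dq": joint speeds; "tau": joint torques, N m; "tool_pos": TCP position; "orientation": TCP orientation; "contact_force": force on the tool from outside, world axes, zero at the start; "wrist_torque": the same for the moment, N m; "grip_width": opening from 0.0 (shut) to 1.0 (fully open).
Only numpy, scipy, OpenCV 4.12 (cv2) and the standard library are available. Lean on these libraries where they do the work, as an engineer would, in place of code of your own. Each camera call takes 0.05 s, during which the arm holds its last target. There are 200 camera calls.

## Working session

There is one attempt and no reset: what is moved stays moved. The work goes in short steps, Python scripts to look and compute and a shell command to move; the robot and the scene stay as the last step left them, time stands still between calls to the robot, and variables do not carry over. Pictures are saved under pics/ and viewed, about 8 in all and at most 12, crops included, and the job is handed in when it is done.

```bash
mkdir -p pics; cat > h.py <<'E'
import numpy as np,cv2
from bench import arm
def pts(p):
    z=p["range_z"];v,u=np.mgrid[:480,:640];K=p["K"]
    c=np.stack([(u-K[0,2])/K[0,0]*z,(v-K[1,2])/K[1,1]*z,z],-1)
    w=(c-p["t"])@p["R"]; w[z==0]=np.nan
    return w
def proj(p,X):
    c=p["R"]@np.array(X)+p["t"];q=p["K"]@c;return (q[:2]/q[2]).round()
def save(n,img): cv2.imwrite(f"pics/{n}.png",cv2.cvtColor(np.ascontiguousarray(img),cv2.COLOR_RGB2BGR))
E
python3 - <<'E'
from h import *
o=arm.get_obs();print(o["clock"],o["tool_pos"],o["orientation"])
for n in ["scene","side"]:
    p=arm.read_camera(n);save(n,p["img"]);np.savez(n+".npz",**{k:p[k] for k in("img","range_z","K","R","t")})
    print(n,"cam at",-p["R"].T@p["t"])
    for t in ["slide_rack","slide_rack_grip","slide_rack_bar","blue_rack","stand_a","warmer","plate","switch_tip","amber_bottle","white_jar","green_bottle","beaker","dishes","slide_box"]:
        try:
            for d in arm.boxes_of(p,t)[:3]: print(t,np.round(d["point"],3),round(d["confidence"],2),proj(p,d["point"]))
        except Exception as e: print(t,e)
E
```

```text
0.0 [6.99625154e-01 2.52692913e-07 2.32090483e-01] [[ 2.15883081e-05  9.99999395e-01 -1.10008907e-03]
 [ 9.99999999e-01 -2.15387965e-05  4.50186971e-05]
 [ 4.49949752e-05 -1.10009004e-03 -9.99999394e-01]]
scene cam at [1.14672807 0.4154169  1.1959545 ]
slide_rack [0.565 0.361 0.054] 0.74 [411. 334.]
slide_rack [0.581 0.123 0.034] 0.42 [310. 298.]
slide_rack_grip [ 0.564 -0.308  0.124] 0.67 [151. 198.]
slide_rack_grip [0.572 0.362 0.056] 0.59 [410. 336.]
slide_rack_bar [0.568 0.359 0.059] 0.92 [410. 333.]
blue_rack [ 0.781 -0.194  0.086] 0.74 [137. 298.]
blue_rack [0.582 0.122 0.034] 0.63 [309. 298.]
stand_a [0.658 0.537 0.008] 0.86 [469. 416.]
stand_a [0.389 0.096 0.012] 0.72 [336. 238.]
stand_a [0.654 0.146 0.007] 0.7 [304. 334.]
warmer [ 0.604 -0.253  0.036] 0.87 [167. 240.]
switch_tip [ 0.567 -0.306  0.126] 0.67 [150. 198.]
switch_tip [ 0.611 -0.253  0.043] 0.67 [165. 241.]
amber_bottle [0.78  0.024 0.1  ] 0.63 [222. 338.]
amber_bottle [0.581 0.123 0.034] 0.58 [310. 298.]
white_jar [0.788 0.203 0.094] 0.78 [297. 382.]
white_jar [0.46  0.522 0.06 ] 0.5 [499. 325.]
green_bottle [ 0.
[... 767 characters left out ...]
6 -0.165  0.039] 0.71 [353. 225.]
warmer [ 0.758 -0.191  0.059] 0.23 [302. 204.]
plate [ 0.558 -0.164  0.037] 0.85 [352. 225.]
switch_tip [ 0.28  -0.175  0.031] 0.53 [436. 243.]
amber_bottle [0.753 0.037 0.084] 0.77 [269. 229.]
white_jar [0.76  0.219 0.064] 0.65 [234. 264.]
green_bottle [ 0.758 -0.191  0.058] 0.94 [303. 205.]
green_bottle [0.57  0.133 0.054] 0.15 [308. 267.]
beaker [0.474 0.537 0.067] 0.92 [259. 372.]
beaker [ 0.56  -0.303  0.116] 0.56 [368. 187.]
beaker [ 0.56  -0.164  0.036] 0.23 [352. 225.]
dishes [ 0.281 -0.178  0.031] 0.72 [436. 243.]
dishes [0.283 0.341 0.036] 0.69 [377. 349.]
dishes [0.634 0.355 0.012] 0.41 [247. 319.]
slide_box [ 0.278 -0.178  0.033] 0.78 [437. 243.]
```

View pics/scene.png

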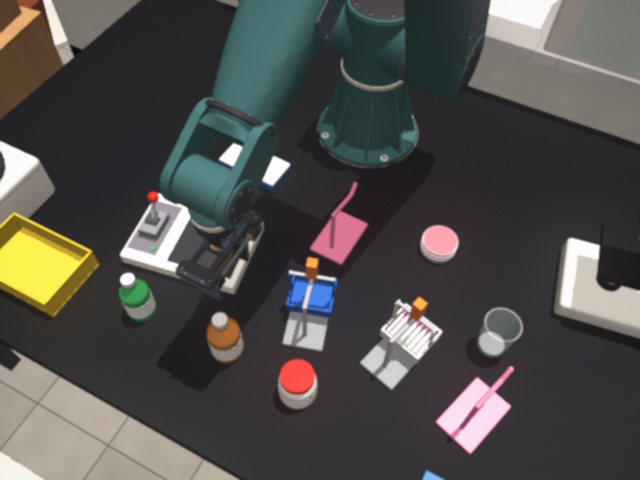

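View pics/side.png

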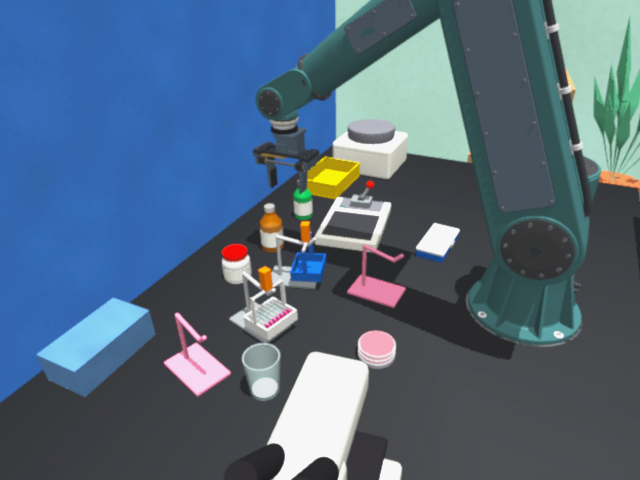

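The white rack shows at scene (410,333) and side (270,316), on a grey stand. The blue rack hangs at scene (310,298). The two pink stands at scene (340,235) and (473,415) are look-alikes, so I'll leave them alone. Next I'll measure the grip, rack yaw, warmer and ball, and take one enlarged crop.

```bash
cat > m.py <<'E'
from h import *
def load(n): return dict(np.load(n+".npz"))
tiles=[]
for n,c in (("scene",(405,330)),("side",(275,300))):
    p=load(n);w=pts(p);im=p["img"];H=cv2.cvtColor(im,cv2.COLOR_RGB2HSV);h,s,v=[H[...,i].astype(int) for i in range(3)]
    X,Y,Z=w[...,0],w[...,1],w[...,2]
    def near(x,y,r): return (abs(X-x)<r)&(abs(Y-y)<r)
    def rep(l,m):
        q=w[m]
        if len(q)<5: print(n,l,"few",len(q));return
        r=cv2.minAreaRect((q[:,:2]*1000).astype(np.float32))
        print(n,l,len(q),"mid",np.round((np.percentile(q,3,0)+np.percentile(q,97,0))/2,3),"lo",np.round(np.percentile(q,2,0),3),"hi",np.round(np.percentile(q,98,0),3),"rect",np.round(r[0],0),np.round(r[1],0),round(r[2],1))
    org=(h>4)&(h<20)&(s>150)&(v>120)
    rep("grip_w",org&near(.53,.36,.1)&(Z>.1)); rep("grip_w_top",org&near(.53,.36,.1)&(Z>.184));rep("grip_b",org&near(.55,.13,.1)&(Z>.1))
    rep("base_a",near(.62,.36,.1)&(Z<.012)&(Z>.001)&(v>90)&(s<60))
    rep("tray_w",near(.54,.36,.1)&(Z>.045)&(Z<.07)&(v>120))
    rep("bar_w",near(.54,.36,.1)&(Z>.115)&(Z<.14)&~org)
    rep("upper_a",near(.56,.36,.13)&(Z>.10)&(Z<.16)&~org)
    rep("base_b",near(.63,.13,.1)&(Z<.012)&(Z>.001)&(v>90)&(s<60))
    rep("ball",((h<6)|(h>174))&(s>150)&near(.55,-.3,.1)&(Z>.09))
    rep("warmer_top",near(.56,-.2,.2)&(Z>.034)&(Z<.06)&(X<.72))
    rep("plate",near(.56,-.2,.2)&(Z>.0425)&(Z<.052)&(X<.72)&(v<110))
    u,vv=c;tiles.append(cv2.resize(im[vv-60:vv+60,u-80:u+80],(400,300),interpolation=cv2.INTER_CUBIC))
p=load("side");tiles.append(cv2.resize(p["img"][165:285,275:435],(400,300)));p=load("scene");tiles.append(cv2.resize(p["img"][180:300,110:270],(400,300)))
save("crop",np.vstack([np.hstack(tiles[:2]),np.hstack(tiles[2:])]))
E
python3 m.py
```

```text
scene grip_w 223 mid [0.566 0.358 0.168] lo [0.555 0.347 0.143] hi [0.578 0.369 0.191] rect [566. 357.] [22. 25.] 75.4
scene grip_w_top 109 mid [0.565 0.357 0.188] lo [0.555 0.346 0.184] hi [0.577 0.368 0.191] rect [566. 357.] [22. 25.] 75.4
scene grip_b 207 mid [0.582 0.127 0.167] lo [0.57  0.115 0.143] hi [0.593 0.137 0.191] rect [581. 125.] [26. 22.] 17.4
scene base_a 1216 mid [0.633 0.339 0.008] lo [0.59  0.293 0.004] hi [0.675 0.385 0.012] rect [608. 335.] [112. 127.] 73.6
scene tray_w 765 mid [0.567 0.359 0.055] lo [0.516 0.305 0.046] hi [0.612 0.413 0.065] rect [561. 358.] [101.  89.] 73.9
scene bar_w 314 mid [0.59  0.357 0.13 ] lo [0.548 0.31  0.119] hi [0.632 0.405 0.139] rect [598. 347.] [102.  86.] 74.9
scene upper_a 459 mid [0.589 0.369 0.123] lo [0.486 0.31  0.101] hi [0.647 0.487 0.149] rect [533. 387.] [ 92. 238.] 45.4
scene base_b 1157 mid [0.647 0.146 0.008] lo [0.604 0.1   0.003] hi [0.691 0.193 0.012] rect [646. 146.] [85. 92.] 17.3
scene ball 84 mid [ 0.561 -0.306  0.127] lo [ 0.549 -0.316  0.12 ] hi [ 0.572 -0.296  0.134] rect [ 562. -306.] [23. 23.] 43.7
scene w
[... 907 characters left out ...]
309 0.117] hi [0.638 0.405 0.139] rect [579. 362.] [100.  89.] 17.9
side upper_a 393 mid [0.59  0.358 0.122] lo [0.492 0.309 0.1  ] hi [0.642 0.485 0.145] rect [531. 388.] [ 92. 238.] 44.4
side base_b 409 mid [0.618 0.147 0.007] lo [0.544 0.105 0.002] hi [0.693 0.188 0.012] rect [628. 157.] [158. 177.] 79.9
side ball 38 mid [ 0.556 -0.301  0.126] lo [ 0.544 -0.31   0.117] hi [ 0.567 -0.291  0.135] rect [ 555. -301.] [21. 26.] 21.4
side warmer_top 2462 mid [ 0.565 -0.195  0.042] lo [ 0.461 -0.336  0.035] hi [ 0.669 -0.058  0.052] rect [ 581. -235.] [216. 368.] 11.1
side plate 934 mid [ 0.556 -0.151  0.045] lo [ 0.481 -0.227  0.043] hi [ 0.631 -0.076  0.049] rect [ 560. -153.] [156. 160.] 11.0
```

View pics/crop.png

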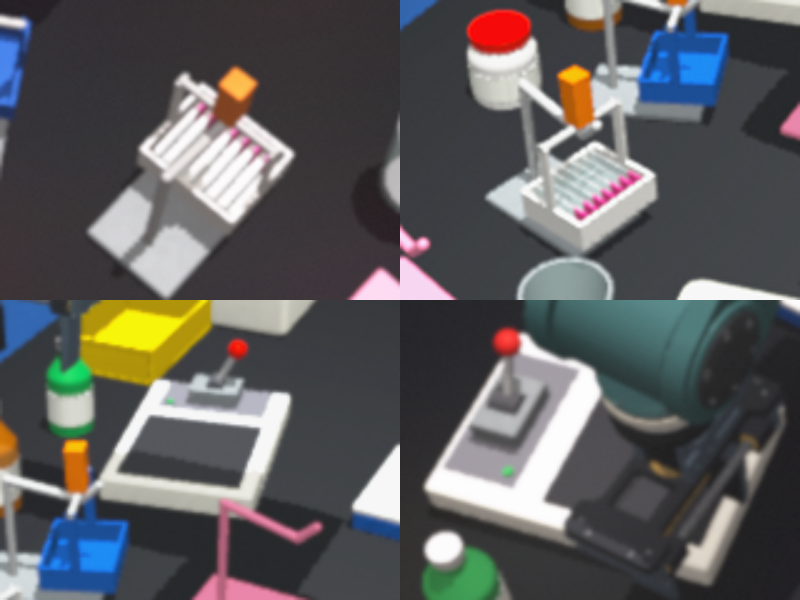

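The crops confirm the target. The white rack with slides at scene (410,333) hangs on the grey stand, whose base is at (390,360), and its x axis points at about -15.5°. The pink stands carry nothing. The plate centre is about (0.560, -0.153), the warmer's yaw about 10.5°, and the ball is near (0.559, -0.305). The switch leans towards the robot, so it is off. First I move above the grip.

```bash
python3 -m pendant '[0,0,-0.6,0, 7.15,-2.71,-0.6,-7.45, 7.15,-2.71,-0.6,-7.45, 7.15,-2.71,-0.6,-7.45, 7.15,-2.71,-0.6,-7.45, 7.15,-2.71,-0.6,-7.45, 7.15,-2.71,-0.6,-7.45, 7.15,-2.71,-0.6,-7.45, 7.15,-2.71,-0.6,-7.45, 7.15,-2.71,-0.6,-7.45, 7.15,-2.71,-0.6,-7.45, 7.15,-2.71,-0.6,-7.45, 7.15,-2.71,-0.6,-7.45]' 0
python3 - <<'E'
from h import *
o=arm.get_obs();print(o["clock"],o["tool_pos"],o["orientation"].round(3) if hasattr(o["orientation"],"round") else o["orientation"])
p=arm.read_camera("wrist");save("wrist1",p["img"])
E
```

```text
clock: 3.12
tool_pos: [0.5647, 0.3572, 0.2627]
orientation: [[-0.963, 0.268, -0.0], [0.268, 0.963, -0.0], [0.0, -0.0, -1.0]]
contact_force: [0.1, -0.8, 0.8]
grip_width: 1.0
3.125 [0.56466938 0.3571861  0.26274343] [[-0.963  0.268 -0.   ]
 [ 0.268  0.963 -0.   ]
 [ 0.    -0.    -1.   ]]
```

View pics/wrist1.png

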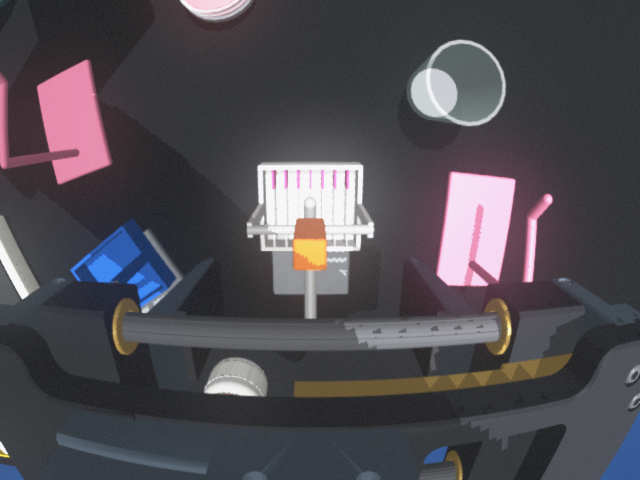

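The grip at (310,250) sits midway between the fingers and the bar is square to the tool. Descend and grip.

```bash
python3 -m pendant '[0,0,0.6,0, 0,0,1.2,0, 0,0,1.6,0, 0,0,1.86,0, 0,0,1.86,0, 0,0,1.86,0]' && python3 -m pendant '[0,0,0,0, 0,0,0,0, 0,0,0,0, 0,0,0,0, 0,0,0,0, 0,0,0,0, 0,0,0,0, 0,0,0,0]' 1 35
```

```text
clock: 3.92
tool_pos: [0.565, 0.3578, 0.1707]
orientation: [[-0.964, 0.267, 0.001], [0.267, 0.964, 0.001], [-0.001, 0.001, -1.0]]
contact_force: [0.8, 0.3, 0.3]
grip_width: 0.999
clock: 4.92
tool_pos: [0.5645, 0.3575, 0.1698]
orientation: [[-0.964, 0.267, 0.0], [0.267, 0.964, 0.0], [-0.0, 0.0, -1.0]]
contact_force: [-1.1, 0.5, 0.2]
grip_width: 0.239
```

```bash
python3 -m pendant '[0,0,-0.15,0, 0,0,-0.35,0, 0,0,-0.55,0, 0,0,-0.66,0, 0,0,-0.66,0, 0,0,-0.66,0]' && python3 -c "
from h import *
p=arm.read_camera('side');save('lift',cv2.resize(p['img'][230:350,180:340],(640,480),interpolation=cv2.INTER_CUBIC))"
```

```text
clock: 5.68
tool_pos: [0.5643, 0.3574, 0.2025]
orientation: [[-0.964, 0.267, -0.0], [0.267, 0.964, -0.0], [0.0, -0.0, -1.0]]
contact_force: [-0.0, 0.3, -2.6]
grip_width: 0.237
```

View pics/lift.png

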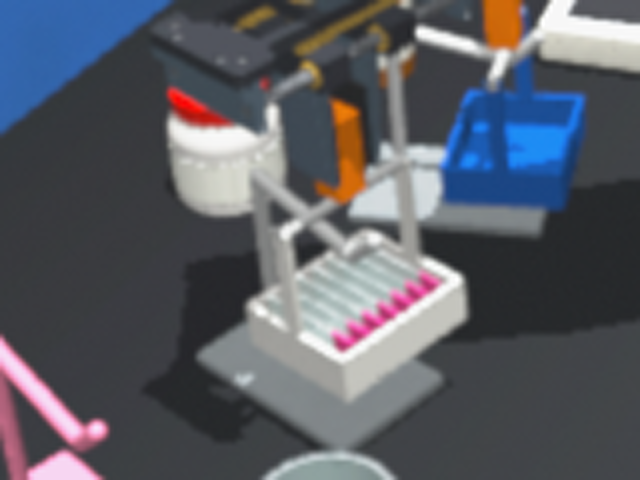

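Rack hangs level in the grip (bar at about (345,200), clear above the hook tip at (350,240)). Draw it back 80 mm, then raise it.

```bash
python3 -m pendant '[0.2,0,0,0, 0.5,0,0,0, 0.8,0,0,0, 1.1,0,0,0, 1.4,0,0,0, 1.6,0,0,0, 1.6,0,0,0, 1.6,0,-0.3,0, 1.6,0,-0.8,0, 1.6,0,-1.4,0, 1.6,0,-2.0,0, 1.6,0,-2.6,0, 1.6,0,-3.2,0, 1.6,0,-3.7,0, 1.6,0,-3.9,0, 1.6,0,-3.9,0]' && python3 -c "
import numpy as np
from bench import arm
o=arm.get_obs();R=np.array(o['orientation']);t=np.array([.560,-.153,.36])
print((R.T@(t-o['tool_pos'])/.05).round(2))"
```

```text
clock: 7.72
tool_pos: [0.4877, 0.3788, 0.3983]
orientation: [[-0.964, 0.267, 0.001], [0.268, 0.964, 0.001], [-0.001, 0.001, -1.0]]
contact_force: [-0.9, -0.1, -3.9]
grip_width: 0.241
[-4.24 -9.86  0.76]
```

```bash
python3 -m pendant '[-0.13,-0.3,0,-0.1, -0.35,-0.8,0,-0.2, -0.65,-1.5,0,-0.4, -0.97,-2.25,0,-0.6, -1.29,-3.0,0,-0.8, -1.61,-3.75,0,-1.0, -1.93,-4.5,0,-1.2, -2.26,-5.25,0,-1.4, -2.58,-6.0,0,-1.6, -2.9,-6.75,0,-1.8, -3.22,-7.5,0,-2.0, -3.55,-8.25,0,-2.2, -3.85,-8.95,0,-2.4, -4.05,-9.4,0,-2.5, -4.18,-9.72,0,-2.6, -4.24,-9.86,0,-2.6, -4.24,-9.86,0.4,-2.6, -4.24,-9.86,0.76,-2.6, -4.24,-9.86,0.76,-2.6, -4.24,-9.86,0.76,-2.6]' && cat > rk.py <<'E'
from h import *
import sys
o=arm.get_obs();tp=np.array(o["tool_pos"])
tiles=[]
for n in("scene","side"):
    p=arm.read_camera(n);w=pts(p);im=p["img"];H=cv2.cvtColor(im,cv2.COLOR_RGB2HSV);h,s,v=[H[...,i].astype(int) for i in range(3)]
    z0=tp[2]-.14
    m=(abs(w[...,0]-tp[0])<.09)&(abs(w[...,1]-tp[1])<.09)&(w[...,2]>max(z0+.008,.054))&(w[...,2]<z0+.036)&(v>100)
    q=w[m]
    if len(q): r=cv2.minAreaRect((q[:,:2]*1000).astype(np.float32));print(n,len(q),np.round(r[0]),np.round(r[1]),round(r[2],1),"z",np.percentile(q[:,2],[2,98]).round(3))
    c=proj(p,[tp[0],tp[1],.10]).astype(int);u,vv=np.clip(c,[80,60],[559,419]);tiles.append(cv2.resize(im[vv-60:vv+60,u-80:u+80],(400,300),interpolation=cv2.INTER_CUBIC))
save(sys.argv[1],np.hstack(tiles))
E
python3 rk.py over
```

```text
clock: 10.22
tool_pos: [0.5601, -0.1525, 0.3598]
orientation: [[-0.983, -0.183, 0.0], [-0.183, 0.983, -0.0], [-0.0, -0.0, -1.0]]
contact_force: [-0.1, -0.8, -2.4]
grip_width: 0.24
scene 1778 [ 557. -152.] [ 91. 104.] 10.1 z [0.229 0.252]
side 536 [ 555. -152.] [ 88. 110.] 11.0 z [0.229 0.254]
```

View pics/over.png

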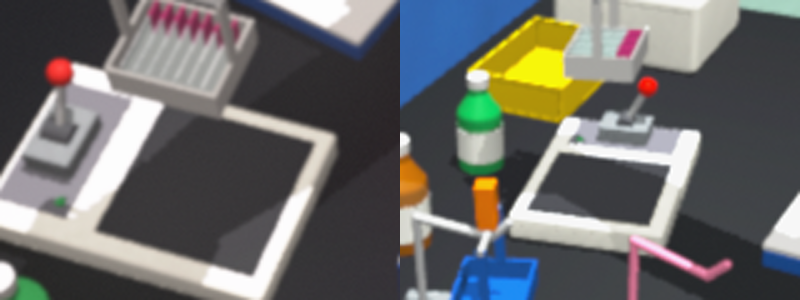

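The rack is level, aligned with the warmer, and its tray centre is within about 4 mm of the plate centre. Lower it.

```bash
python3 -m pendant '[0,0,0.3,0, 0,0,0.8,0, 0,0,1.3,0, 0,0,1.8,0, 0,0,2.3,0, 0,0,2.7,0, 0,0,3.0,0, 0,0,3.2,0, 0,0,3.3,0, 0,0,3.36,0, 0,0,3.38,0, 0,0,3.38,0, 0,0,3.38,0]' && python3 -m pendant '[0,0,0.02,0, 0,0,0.04,0, 0,0,0.06,0, 0,0,0.08,0, 0,0,0.08,0]'&& python3 -m pendant '[0,0,0.02,0, 0,0,0.03,0, 0,0,0.04,0, 0,0,0.04,0]'; python3 rk.py down
```

```text
clock: 11.95
tool_pos: [0.5601, -0.1529, 0.191]
orientation: [[-0.983, -0.182, 0.0], [-0.182, 0.983, -0.0], [-0.0, -0.0, -1.0]]
contact_force: [-0.4, 0.3, -3.6]
grip_width: 0.242
clock: 12.58
tool_pos: [0.56, -0.1529, 0.1867]
orientation: [[-0.983, -0.182, -0.0], [-0.182, 0.983, -0.0], [0.0, 0.0, -1.0]]
contact_force: [0.4, 0.1, -2.6]
grip_width: 0.237
clock: 13.08
tool_pos: [0.5603, -0.153, 0.1864]
orientation: [[-0.983, -0.182, 0.0], [-0.182, 0.983, -0.0], [-0.0, -0.0, -1.0]]
contact_force: [-9.4, 2.0, 21.2]
grip_width: 0.237
scene 1315 [ 558. -152.] [ 89. 104.] 11.1 z [0.055 0.08 ]
side 527 [ 555. -154.] [ 87. 109.] 11.3 z [0.056 0.081]
```

The rack is on the plate, with 21 N of contact. I'll ease off 1.5 mm, release, then rise.

```bash
python3 -m pendant '[0,0,-0.03,0, 0,0,-0.03,0, 0,0,-0.03,0]' && python3 -m pendant '[0,0,0,0, 0,0,0,0, 0,0,0,0, 0,0,0,0, 0,0,0,0, 0,0,0,0, 0,0,0,0, 0,0,0,0]' 0 && python3 -m pendant '[0,0,-0.2,0, 0,0,-0.6,0, 0,0,-1.2,0, 0,0,-1.8,0, 0,0,-2.2,0, 0,0,-2.3,0, 0,0,-2.3,0]'
cat > c.py <<'E'
from h import *
import sys
tiles=[]
for n in("scene","side"):
    p=arm.read_camera(n);w=pts(p);im=p["img"];H=cv2.cvtColor(im,cv2.COLOR_RGB2HSV);h,s,v=[H[...,i].astype(int) for i in range(3)]
    def near(r): return (abs(w[...,0]-.56)<r)&(abs(w[...,1]+.153)<r)
    for l,m in(("tray",near(.08)&(w[...,2]>.055)&(w[...,2]<.081)&(v>100)),("grip",near(.06)&(h>4)&(h<20)&(s>150)&(v>100)&(w[...,2]>.14)&(w[...,2]<.21)),("ball",((h<6)|(h>174))&(s>150)&(abs(w[...,0]-.57)<.1)&(abs(w[...,1]+.3)<.08)&(w[...,2]>.1))):
        q=w[m]
        if len(q)>4: r=cv2.minAreaRect((q[:,:2]*1000).astype(np.float32));print(n,l,len(q),np.round(r[0]),np.round(r[1]),round(r[2],1),"z",np.percentile(q[:,2],[2,98]).round(3))
    u,vv=(220,240) if n=="scene" else (330,220);tiles.append(cv2.resize(im[vv-90:vv+90,u-120:u+120],(400,300),interpolation=cv2.INTER_CUBIC))
save(sys.argv[1],np.hstack(tiles))
E
python3 c.py rel
```

```text
clock: 13.55
tool_pos: [0.5601, -0.1529, 0.1865]
orientation: [[-0.983, -0.182, 0.0], [-0.182, 0.983, -0.0], [-0.0, -0.0, -1.0]]
contact_force: [-1.7, -0.3, 3.8]
grip_width: 0.241
clock: 14.55
tool_pos: [0.56, -0.1529, 0.1862]
orientation: [[-0.983, -0.182, -0.0], [-0.182, 0.983, -0.0], [0.0, 0.0, -1.0]]
contact_force: [0.4, 0.8, -0.5]
grip_width: 1.003
clock: 15.42
tool_pos: [0.5598, -0.1528, 0.301]
orientation: [[-0.983, -0.182, -0.0], [-0.182, 0.983, 0.0], [0.0, 0.0, -1.0]]
contact_force: [0.2, -0.2, -1.0]
grip_width: 1.002
scene tray 1275 [ 557. -153.] [ 90. 104.] 11.3 z [0.056 0.078]
scene grip 223 [ 557. -151.] [25. 22.] 11.4 z [0.157 0.206]
scene ball 85 [ 561. -307.] [24. 23.] 37.7 z [0.119 0.134]
side tray 521 [ 555. -154.] [ 88. 112.] 11.3 z [0.056 0.08 ]
side grip 131 [ 554. -152.] [23. 30.] 3.4 z [0.154 0.205]
side ball 38 [ 556. -303.] [19. 26.] 84.7 z [0.116 0.135]
```

View pics/rel.png

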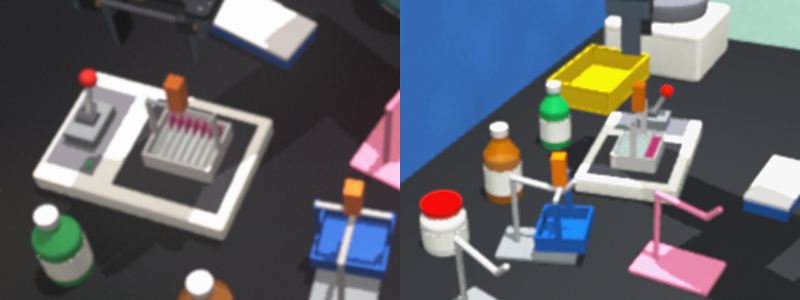

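The rack stands in the middle, released: tray centre about (0.556,-0.153), aligned, upright. The ball at about (88,77) in the left half is still off. Next I shut the fingers and move to the robot side of the ball.

```bash
python3 -c "
import numpy as np
from bench import arm
o=arm.get_obs();R=np.array(o['orientation'])
for t in ([.506,-.315,.301],[.506,-.315,.125]): print((R.T@(np.array(t)-o['tool_pos'])/.05).round(2))"
```

```text
[ 1.64 -3.   -0.02]
[ 1.64 -3.    3.5 ]
```

```bash
python3 -m pendant '[0.3,-0.5,0,0, 0.7,-1.2,0,0, 1.1,-2.0,0,0, 1.5,-2.7,0,0, 1.64,-3,0,0, 1.64,-3,0,0, 1.64,-3,0.6,0, 1.64,-3,1.4,0, 1.64,-3,2.2,0, 1.64,-3,2.9,0, 1.64,-3,3.3,0, 1.64,-3,3.5,0, 1.64,-3,3.5,0, 1.64,-3,3.5,0]' 1 && python3 c.py pre
```

```text
clock: 17.27
tool_pos: [0.5073, -0.3156, 0.1273]
orientation: [[-0.983, -0.182, 0.001], [-0.182, 0.983, -0.001], [-0.001, -0.001, -1.0]]
contact_force: [0.4, -0.1, 0.8]
grip_width: 0.004
scene tray 1281 [ 557. -152.] [ 92. 103.] 11.8 z [0.056 0.079]
scene grip 226 [ 557. -152.] [27. 24.] 4.5 z [0.155 0.206]
scene ball 86 [ 559. -307.] [26. 23.] 8.4 z [0.118 0.136]
side tray 519 [ 554. -154.] [ 88. 112.] 10.1 z [0.056 0.079]
side grip 116 [ 552. -147.] [22. 23.] 21.2 z [0.154 0.204]
side ball 38 [ 557. -305.] [21. 20.] 21.0 z [0.116 0.133]
```

View pics/pre.png

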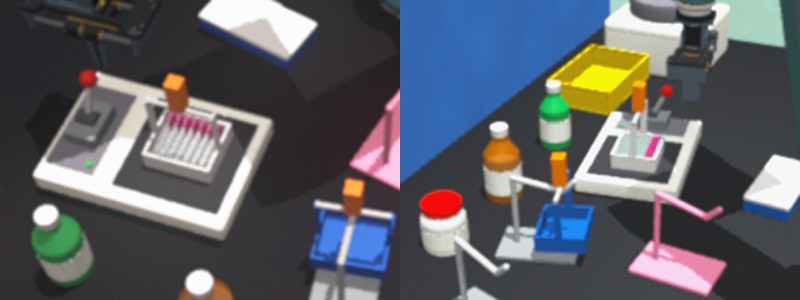

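The fingers are in line behind the ball. Push along the warmer's +x, which is tool -x.

```bash
python3 -m pendant '[-0.2,0,0,0, -0.4,0,0,0, -0.6,0,0,0, -0.75,0,0,0, -0.9,0,0,0, -1.05,0,0,0, -1.2,0,0,0, -1.35,0,0,0, -1.45,0,0,0, -1.55,0,0,0, -1.6,0,0,0, -1.6,0,0,0]' && python3 c.py push
```

```text
clock: 18.88
tool_pos: [0.5855, -0.3007, 0.1263]
orientation: [[-0.983, -0.182, 0.0], [-0.182, 0.983, -0.0], [-0.0, -0.0, -1.0]]
contact_force: [-0.0, 0.1, 0.5]
grip_width: 0.004
scene tray 1262 [ 557. -152.] [ 90. 103.] 11.2 z [0.056 0.079]
scene grip 226 [ 557. -152.] [26. 23.] 8.6 z [0.156 0.205]
scene ball 96 [ 616. -298.] [28. 24.] 42.6 z [0.116 0.133]
side tray 523 [ 555. -152.] [ 88. 110.] 10.5 z [0.056 0.079]
side grip 118 [ 552. -146.] [23. 17.] 23.6 z [0.155 0.203]
```

```bash
python3 -m pendant '[-0.04,0,0,0, -0.08,0,0,0, -0.12,0,0,0, -0.12,0,0,0]'; python3 -m pendant '[-0.03,0,0,0, -0.06,0,0,0, -0.06,0,0,0]'; python3 c.py push2
```

```text
clock: 19.48
tool_pos: [0.5876, -0.3003, 0.1259]
orientation: [[-0.983, -0.182, -0.008], [-0.182, 0.983, 0.001], [0.008, 0.002, -1.0]]
contact_force: [-30.8, -9.4, 16.5]
grip_width: 0.003
clock: 19.85
tool_pos: [0.5883, -0.3001, 0.1257]
orientation: [[-0.983, -0.183, -0.013], [-0.183, 0.983, 0.001], [0.012, 0.003, -1.0]]
contact_force: [-49.2, -14.2, 28.2]
grip_width: 0.006
scene tray 1271 [ 556. -152.] [ 91. 104.] 10.1 z [0.055 0.078]
scene grip 227 [ 556. -152.] [26. 23.] 12.5 z [0.155 0.206]
scene ball 98 [ 619. -296.] [23. 25.] 33.6 z [0.118 0.133]
side tray 518 [ 555. -153.] [ 87. 112.] 10.4 z [0.056 0.079]
side grip 119 [ 553. -146.] [23. 21.] 17.6 z [0.154 0.203]
```

The lever has hit its end stop: force rises and the ball is at x 0.619. Back off, retreat upward, and check.

```bash
python3 -m pendant '[0.2,0,0,0, 0.6,0,0,0, 1.0,0,0,0, 1.5,0,0,0, 1.5,0,-0.5,0, 1.5,0,-1.3,0, 1.5,0,-2.1,0, 1.5,0,-2.9,0, 1.5,0,-3.3,0, 1.5,0,-3.4,0, 1.5,0,-3.4,0, 1.5,0,-3.4,0]'; python3 c.py end
```

```text
clock: 21.45
tool_pos: [0.5199, -0.3124, 0.2946]
orientation: [[-0.983, -0.182, -0.002], [-0.182, 0.983, 0.001], [0.002, 0.002, -1.0]]
contact_force: [0.9, 0.0, -0.7]
grip_width: 0.005
scene tray 1268 [ 558. -153.] [ 93. 103.] 10.8 z [0.056 0.079]
scene grip 226 [ 557. -151.] [23. 22.] 9.6 z [0.156 0.205]
scene ball 94 [ 620. -295.] [21. 24.] 22.6 z [0.117 0.133]
side tray 517 [ 554. -152.] [ 88. 115.] 10.9 z [0.056 0.079]
side grip 117 [ 553. -149.] [22. 20.] 20.6 z [0.153 0.203]
```

View pics/end.png

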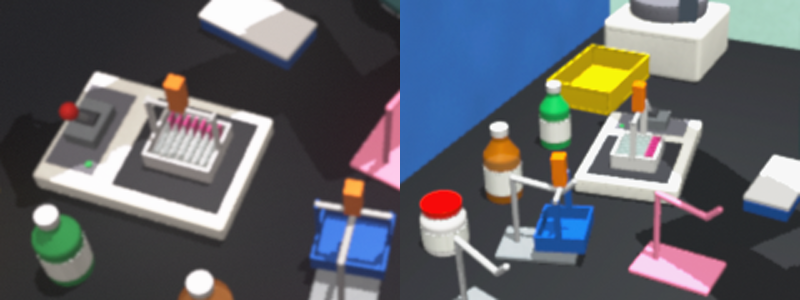

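The ball, at (68,112) in the left half, stays fully over. The rack stands upright mid-plate, and the blue rack is still hanging. I'm handing in.

```bash
python3 -c "
from bench import arm
print(arm.job_done())"
```

```text
the job is handed in; nothing more can be done
None
```

The white rack is standing on the heating plate and the warmer's switch is fully on. I handed the job in at about 21.5 s of the 62 s allowed; no verdict was reported.

**What I did:** I gripped the white rack by its orange grip, raised it 33 mm, drew it 80 mm off the hook and carried it over at height. I lowered it to contact, let go, then pushed the lever with closed fingers until it hit its end stop.

**Last checks:**
- **Rack:** the tray centre measured about (0.556, -0.153) against the plate centre at about (0.560, -0.153). It was upright and aligned with the warmer, and nothing was touching it.
- **Switch:** the ball stayed about 60 mm over along the warmer's x (62 mm is full travel) after I backed away. The last pictures from the side camera gave no ball reading, so this comes from the scene camera only.
- **Blue rack and bystanders:** the blue rack was still on its hook, judged by eye. The bottles, jar and box in the last picture looked unmoved. The beaker and petri dishes were outside that picture, so I did not re-check them after moving the rack.

**Forces:** contact peaked at about 21 N when setting the rack down. At the switch stop the wrist force reached about 58 N, below the 120 N limit. Only the fingers were meant to touch the ball there, so the 40 N limit on the arm and gripper body should not apply.

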